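Fit the bayonet cap of the air filter and hold it at purge

TASK

Put the orange bayonet cap back on the blue air-filter housing: set its two lugs in through the slots at the white marks until the flange sits down flat on the collar, then turn it clockwise (seen from above) half way to the lock, so that the yellow pointers stand at the green purge marks. Never turn it on to the lock click near the red marks. The cap springs back if released, so finish while still gripping it and holding it steady at the green marks; leave the glue bottle, the grey carton and the battery where they stand.

Things in the scene. Friction and masses are not known exactly. Their poses are not given: they have to be found in the camera images.
- cap: Loose cap, 0.16 kg nominal, standing plug down on the table. Origin: centre of the plug's underside; z up, x along grip bar and lugs (a half turn about z is the same cap). Black plug 56 mm diameter, z 0 to 22 mm, chamfered foot; lugs on +x and -x, 10 mm wide, z 2 to 11 mm, out to radius 36.5 mm; orange flange 78 mm diameter, z 22 to 29 mm, a yellow pointer over each lug.
- cap_seat (a point): Centre of the underside of the cap's flange, 22 mm above the cap's origin; it coincides with mouth when the cap is seated.
- cap_grip (a point): Centre of the cap's black grip bar, 45 mm above the cap's origin: take the cap here. Bar 54 mm long (cap x), 16 mm wide (cap y), 32 mm tall (z 29 to 61 mm from the cap's origin), yellow line on top.
- housing: Blue round air-filter housing, fixed to the table on a 116 mm square steel foot; collar 100 mm outer diameter, its top at z 100 mm; brass fittings on +x (to 80 mm from the axis) and -x (to 58 mm). Origin: on the axis at the table; z up, x through the entry slots.
- mouth (a point): Centre of the collar's top face, 100 mm above the housing's origin; x along the entry slots and white marks. The lip, 7 mm thick, has a 61 mm round opening and two slots 15 mm wide at +x and -x for the lugs; socket floor 30 mm below the top. Under the lip the lugs turn clockwise only (a stop is on the other side). Seated, the flange rests on the lip and the lugs have 4 mm of play under it.
- purge_mark (a point): Same point as mouth, turned 40 degrees clockwise (seen from above): its x axis runs through the two green marks. The cap's x axis, either way round, must lie along it at the end.
- lock_mark (a point): Same point, turned 80 degrees clockwise from the mouth's x axis: its x axis runs through the two red marks. Sprung plungers start to resist the lugs at about 55 degrees of turn and click behind them before 80 degrees.
- purge_ring (a joint): Turn of the sprung purge ring inside the housing, rad: 0 at rest. The lugs meet it after about 0.1 rad of turn, then carry it along clockwise (so about 0.6 with the cap at the green marks); its spring turns the cap back with 0.09 N m at 0 plus 0.22 N m per rad.
- glue_bottle: White glue bottle with an orange nozzle, 58 mm diameter, 197 mm tall, standing; origin at the centre of its underside. Leave alone.
- box_dowels: Grey-blue carton, 65 x 100 x 30 mm; origin at the centre of its underside. Leave alone.
- drill_battery: Black drill battery, 88 x 83 x 52 mm; origin at the centre of its underside. Leave alone.
Not all that is in view belongs to the job. What is meant by the cap is not purple, and is the larger of those in its own colour.

How it is judged:
On the way:
1. the cap is seated in the collar at the entry slots, not yet turned (horizontal distance between cap_seat and mouth below 0.005 m and z of cap_seat in the frame of mouth below 0.003 m and angle between cap's own z axis and vertical below 0.09 rad and angle between the x axis of cap and the x axis of mouth, either way round below 0.3 rad), for 0.1 s.
At the end, for the whole second after the job is handed in: The cap sits on the collar (flange within 3 mm of its top, centred within 5 mm, tilted less than 5 degrees), its pointers are within 9 degrees of the green marks with the purge ring pushed round past 0.38 rad, and the fingers still hold it, steady (horizontal distance between cap_seat and mouth below 0.005 m and z of cap_seat in the frame of mouth below 0.003 m and angle between cap's own z axis and vertical below 0.09 rad and angle between the x axis of cap and the x axis of purge_mark, either way round below 0.16 rad and value of joint purge_ring above 0.38 rad and angular speed of cap below 0.4 rad/s and contact force between the fingers and cap above 2 N); the arm keeps its last pose, push and grip.
It fails at once if the cap is turned past 60 degrees, into the lock (horizontal distance between cap_seat and mouth below 0.01 m and z of cap_seat in the frame of mouth below 0.005 m and angle between the x axis of cap and the x axis of lock_mark, either way round below 0.35 rad).
It fails at once if the glue bottle is pushed away or tipped over (distance of glue_bottle from where it was at the start of the episode above 0.025 m or angle between glue_bottle's own z axis and vertical above 0.3 rad).
It fails at once if the grey carton is pushed away or tipped over (distance of box_dowels from where it was at the start of the episode above 0.025 m or angle between box_dowels's own z axis and vertical above 0.3 rad).
It fails at once if the battery is pushed away or tipped over (distance of drill_battery from where it was at the start of the episode above 0.025 m or angle between drill_battery's own z axis and vertical above 0.3 rad).
It also fails if it takes over 46 s, if anything falls off the work surface, if the arm or the gripper's body presses on something with over 40 N, if the wrist force passes 120 N, or if a joint passes its speed limit or range.

ROBOT

A 7-joint arm with a two-finger parallel gripper is mounted at the origin on the work surface; the furniture and walls round the work are solid. World frame = base frame: x ahead of the robot, y to its left, z up, the work surface at z = 0. Lengths are in m, angles in rad, forces in N, time in s.
With the tool pointing down it reaches from about 0.425 to 0.875 m from the base axis. Payload 9.9 kg.
Tool frame: the origin (TCP) lies between the finger pads; the fingertips stand 11 mm ahead of it and the grasp point (between the pads) lies 8 mm behind it (ctrl.nose_length is the distance from the TCP to the fingertips, in m); z points along the fingers, y is the line along which they close (so a half turn about z gives the same grasp; the last joint's range is limited). The gripper opens to 85 mm and grips with 20 to 120 N. Pads are 22 mm wide; open, the fingers measure 114 mm over their backs; the gripper's body (76 mm by 85 mm) begins 54 mm behind the grasp point. The pads swing forward as they close: fully open they stand 13 mm farther back than shut.
Start: joints at [-1.236, 0.576, 0.025, 1.437, -0.015, 1.129, -0.057], TCP at [0.274, 0.617, 0.242] pointing down, gripper open.
Joint ranges: [-2.76, 2.76], [-0.34, 2.15], [-1.52, 1.57], [0.19, 2.46], [-1.09, 4.23], [0.17, 1.99], [-2.82, 2.82]. Speed limits (rad/s): [2.22, 2.22, 3.01, 3.01, 3.14, 3.14, 3.14].

INTERFACE

Orientations are given as a rotation vector (axis times angle).
In Python, from cell import ctrl, eyes gives the robot as it stands.
- The arm moves only by the shell command python3 -m crank 'ROWS' [FORCE]. ROWS is JSON, a list of rows, each a list of 3 entries, a list of its own where there are three numbers: the shift along the tool's x, y, z in units of 25 mm (1.0 is 25 mm), then the turn, a rotation vector about the tool's x, y, z in degrees, then the closure, from 0 (fully open) to 1 (shut). In form: [[[dx, dy, dz], [wx, wy, wz], claw], ...]. A call has 1 to 12 rows; each row is the pose to reach, as a shift and turn from the pose commanded when the call began, along the tool's axes at that moment; what a row does not reach only later rows make up. A row lasts 1/10 s, in which the tool goes at most 50 mm and 8.59 degrees, less where a joint would pass 70% of its speed; a pose out of reach is approached as far as the arm can. A call with a gripper value outside its range is refused whole. The fingers move at their own pace and stop on an object; FORCE is the grip in N (left out, the last holds). Time passes only in rows, so rows that repeat a pose let the fingers close. It gives the time, the measured TCP pose, the force, the opening and the grip force at its end, in the units of the state.
- ctrl.sense(): the state, without advancing time (a new reading comes with each control period).
- eyes.get_image(name): name is "scene" or "top" or "wrist"; returns the picture (400x640x3 uint8, red, green, blue); there is no depth.
- eyes.camera_model(name): a dict with "fx", "fy", "cx", "cy" (pixels), "xyz" and "rotation" of the camera in the world; the wrist camera has in their place "hand_eye" (4x4, takes a point from camera to tool coordinates, whose origin is the TCP and whose axes are the flange's). Camera axes: x right, y up, looking along -z (the intrinsics and any distortion apply to the point x, -y, -z); pixel columns grow to the right and rows downward; lengths in m; the calibration is good to about 2 mm. A picture is of the moment at which its call begins: read the wrist's pose just before it. camera_model takes no time and is no camera call.
- ctrl.close_job(): hands the job in; it is judged then, once.
The state is a dict: "t": time; "joints": joint angles; "joint_vel": joint speeds; "joint_efforts": joint torques, N m; "eef_pos": TCP position; "tcp_rot": TCP orientation; "contact_force": force on the tool from outside, world axes, zero at the start; "ft_torque": the same for the moment, N m; "grip_width": finger opening in m; "grip_force": force on a finger pad.
Only numpy, scipy, OpenCV 4.12 (cv2) and the standard library are available. Lean on these libraries where they do the work, as an engineer would, in place of code of your own. Each camera call takes 0.05 s, during which the arm holds its last target. There are 200 camera calls.

## Working session

There is one attempt and no reset: what is moved stays moved. The work goes in short steps, Python scripts to look and compute and a shell command to move; the robot and the scene stay as the last step left them, time stands still between calls to the robot, and variables do not carry over. Pictures are saved under pics/ and viewed, at most 10 in all, crops included, and the job is handed in when it is done.

```bash
ls; mkdir -p pics; python3 - <<'E'
from cell import ctrl, eyes
import cv2, json
for n in ("scene","top"):
    im=eyes.get_image(n); cv2.imwrite(f"pics/{n}0.png",im[:,:,::-1])
    m=eyes.camera_model(n); print(n,m)
print(eyes.camera_model("wrist"))
print(ctrl.sense())
E
```

```text
pics
scene {'fx': 490.86513989601633, 'fy': 490.86513989601633, 'cx': 312.27840382292555, 'cy': 205.3412137383812, 'xyz': array([-0.19451141, -0.55500845,  1.05775649]), 'rotation': array([ 0.67223291, -0.36590679, -0.92201255])}
top {'fx': 468.471163827883, 'fy': 468.471163827883, 'cx': 320.4129287798867, 'cy': 198.57667240024946, 'xyz': array([ 0.27887685, -0.09852804,  1.29745742]), 'rotation': array([ 0.1720484 , -0.16118751, -1.53054775])}
{'fx': 299.57795465387966, 'fy': 299.57795465387966, 'cx': 327.193795645355, 'cy': 195.78346653347384, 'hand_eye': array([[ 3.08243322e-04,  9.48004952e-01,  3.18255425e-01,
         8.17550144e-02],
       [ 9.99999609e-01, -5.56092775e-04,  6.87923872e-04,
        -1.91031177e-04],
       [ 8.29134780e-04,  3.18255088e-01, -9.48004753e-01,
        -1.32239063e-01],
       [ 0.00000000e+00,  0.00000000e+00,  0.00000000e+00,
         1.00000000e+00]])}
{'t': 0.1, 'joints': array([-1.23582131,  0.57644874,  0.02484666,  1.43781035, -0.01502651,
        1.128992  , -0.05649885]), 'joint_vel': array([ 0.00045519, -0.0025991 ,  0.0024293 , -0.000802  ,  0.00087224,
        0.00259134,  0.00022975]), 'joint_efforts': array([ 6.09110022e-03, -7.67296171e+01,  2.25797519e+00, -2.86594641e+01,
        1.59148872e-02,  8.77829822e-03,  1.20694759e-05]), 'eef_pos': array([0.27431242, 0.61633119, 0.24153319]), 'tcp_rot': array([-6.52925131e-01, -3.07273112e+00,  2.28015492e-03]), 'contact_force': array([-0.3161714 , -0.27538435,  0.19056046]), 'ft_torque': array([ 0.02042843,  0.00775021, -0.03634687]), 'grip_force': 0.0, 'grip_width': 0.08524690904760901}
```

View pics/scene0.png

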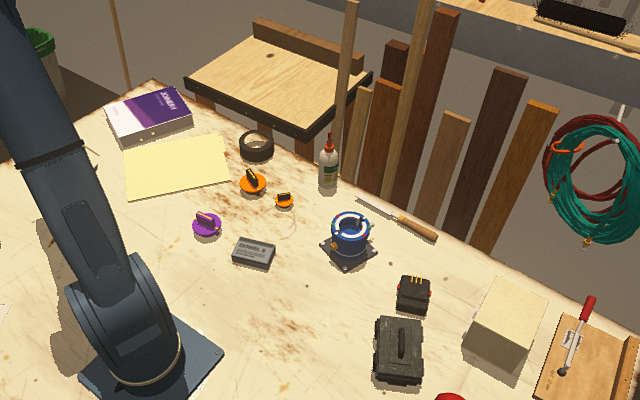

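View pics/top0.png

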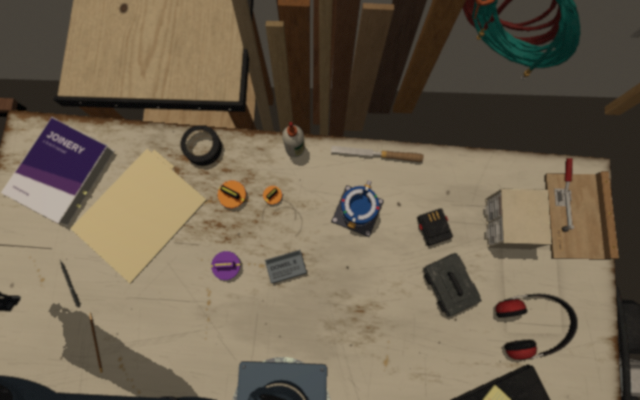

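The cap is the larger orange one: scene (253,183), top (231,194). The housing is at scene (351,230), top (360,206), and the bottle is at top (293,138). I'll enlarge the cap and housing in both views.

```bash
cat > h.py <<'E'
import numpy as np, cv2
from scipy.spatial.transform import Rotation as R
from cell import ctrl, eyes
def cam(n,s=None):
    m=eyes.camera_model(n)
    if n=="wrist":
        T=np.eye(4);T[:3,:3]=R.from_rotvec(s["tcp_rot"]).as_matrix();T[:3,3]=s["eef_pos"]
        T=T@m["hand_eye"];return m,T[:3,:3],T[:3,3]
    return m,R.from_rotvec(m["rotation"]).as_matrix(),np.array(m["xyz"])
def ray(n,u,v,z,s=None):
    "point on plane z seen at pixel u,v"
    m,Rm,o=cam(n,s); d=Rm@np.array([(u-m["cx"])/m["fx"],-(v-m["cy"])/m["fy"],-1])
    return o+d*(z-o[2])/d[2]
def proj(n,p,s=None):
    m,Rm,o=cam(n,s); c=Rm.T@(np.array(p)-o); return np.array([m["cx"]-m["fx"]*c[0]/c[2],m["cy"]+m["fy"]*c[1]/c[2]])
E
python3 - <<'E'
from h import *
print(eyes.camera_model("top").keys())
a=cv2.imread("pics/scene0.png");b=cv2.imread("pics/top0.png")
f=lambda im,x,y:cv2.resize(im[y:y+50,x:x+66],None,fx=6,fy=6,interpolation=cv2.INTER_CUBIC)
m=np.vstack([np.hstack([f(a,220,158),f(a,318,205)]),np.hstack([f(b,200,168),f(b,327,180)])])
cv2.imwrite("pics/crop.png",m);print(m.shape)
for n,c,h in (("scene",(253,181),(351,227)),("top",(231,194),(361,206))):
    print(n,ray(n,*c,.029),ray(n,*h,.1))
print(ray("top",286,267,.03),ray("top",293,138,.1),ray("top",435,227,.05),ray("top",273,196,.03),ray("top",226,266,.03))
E
```

```text
dict_keys(['fx', 'fy', 'cx', 'cy', 'xyz', 'rotation'])
(600, 792, 3)
scene [0.56207633 0.16207092 0.029     ] [ 0.52332102 -0.19491482  0.1       ]
top [0.55795045 0.16378332 0.029     ] [ 0.52169161 -0.19205989  0.1       ]
[0.36217053 0.00094125 0.03      ] [ 0.7021573  -0.00623449  0.1       ] [ 0.48097008 -0.39555449  0.05      ] [0.55596115 0.04669613 0.03      ] [0.3593441  0.16220154 0.03      ]
```

View pics/crop.png

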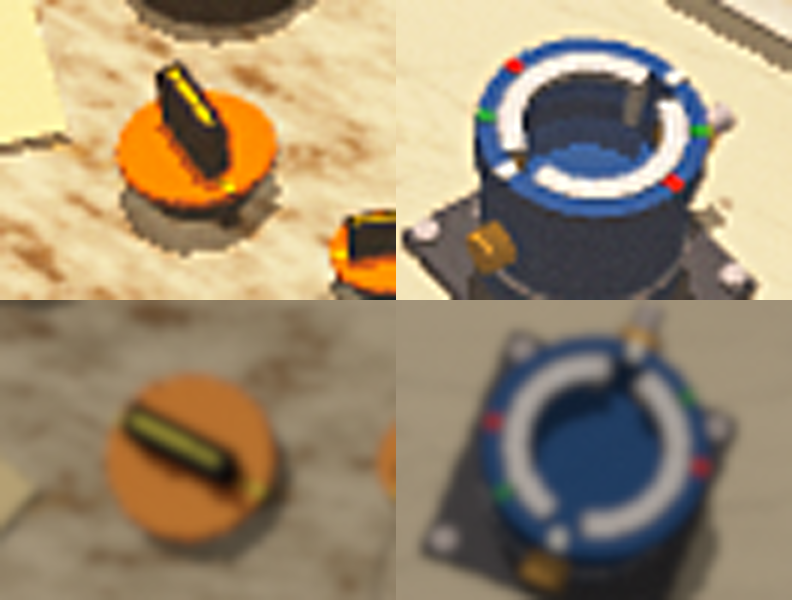

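The crop shows:
- **Cap:** grip line ends at scene crop (172,68) and (212,120), and at top crop (135,418) and (222,468).
- **Collar:** white marks at scene crop (674,77) and (507,168), and at top crop (637,350) and (560,537). Green lies clockwise of white, as described.

```bash
python3 - <<'E'
from h import *
def P(n,U,V,z):
    off={("scene",0):(220,158),("scene",1):(318,205),("top",0):(200,168),("top",1):(327,180)}
    k=int(U>=396); x0,y0=off[n,k]
    return ray(n,x0+(U-396*k+.5)/6-.5,y0+(V-300*(n=="top")+.5)/6-.5,z)
ang=lambda a,b:np.degrees(np.arctan2(*(a-b)[1::-1]))
for n,ln,wh,gr,rd,cc,fl in (("scene",((172,68),(212,120)),((674,77),(507,168)),((701,131),(486,116)),((674,184),(514,65)),(593,128),(197,146)),
  ("top",((135,418),(222,468)),((637,350),(560,537)),((688,397),(502,493)),((701,467),(494,423)),(596,447),(191,458))):
    print(n,"cap fl",P(n,*fl,.029)[:2].round(4),"coll",P(n,*cc,.1)[:2].round(4))
    for nm,pr,z in (("line",ln,.061),("white",wh,.1),("green",gr,.1),("red",rd,.1)):
        a,b=[P(n,*p,z) for p in pr]; print("  ",nm,((a+b)/2)[:2].round(4),round(ang(a,b),1),np.linalg.norm(a-b).round(4))
s=ctrl.sense(); M=R.from_rotvec(s["tcp_rot"]).as_matrix(); print(M.round(3))
E
```

```text
scene cap fl [0.5581 0.1611] coll [ 0.5255 -0.1918]
   line [0.5611 0.1634] 66.2 0.0424
   white [ 0.5281 -0.1896] -21.0 0.0894
   green [ 0.5277 -0.1906] -60.4 0.0911
   red [ 0.5276 -0.1904] -101.0 0.0917
top cap fl [0.5582 0.1626] coll [ 0.5267 -0.1892]
   line [0.5579 0.1623] 62.0 0.0465
   white [ 0.5286 -0.1903] -20.9 0.09
   green [ 0.5276 -0.1889] -60.5 0.092
   red [ 0.5276 -0.1897] -100.4 0.0917
[[-0.914  0.407 -0.001]
 [ 0.407  0.914 -0.001]
 [-0.    -0.001 -1.   ]]
```

```bash
cat >> h.py <<'E'
def to(p,yaw,s=None):
    "rows entries for going to TCP p, tool x at yaw deg, tool down"
    s=s or ctrl.sense(); M=R.from_rotvec(s["tcp_rot"]).as_matrix(); c,w=np.cos(np.radians(yaw)),np.sin(np.radians(yaw))
    G=np.array([[c,w,0],[w,-c,0],[0,0,-1]])
    print("shift",(M.T@(np.array(p)-s["eef_pos"])/.025).round(3).tolist(),"turn",np.degrees(R.from_matrix(M.T@G).as_rotvec()).round(2).tolist())
def show():
    s=ctrl.sense(); M=R.from_rotvec(s["tcp_rot"]).as_matrix()
    print("t",round(s["t"],2),"p",s["eef_pos"].round(4),"yaw",np.degrees(np.arctan2(M[1,0],M[0,0])).round(2),"tilt",M[:2,2].round(4),"F",s["contact_force"].round(1),"T",s["ft_torque"].round(2),"w",round(s["grip_width"],4),"gf",round(float(s["grip_force"]),1),"j",s["joints"].round(2)); return s
E
python3 -c "
from h import *
to((.558,.1625,.17),63)"
```

```text
shift [-17.748, -11.966, 2.88] turn [-0.06, 0.07, 93.01]
```

```bash
T='[[-17.75,-11.97,2.86],[0,0,93],0]'; python3 -m crank '[[[-17.75,-11.97,2.0],[0,0,93],0],[[-17.75,-11.97,2.0],[0,0,93],0],[[-17.75,-11.97,2.0],[0,0,93],0],[[-17.75,-11.97,2.0],[0,0,93],0],[[-17.75,-11.97,2.0],[0,0,93],0],[[-17.75,-11.97,2.0],[0,0,93],0],[[-17.75,-11.97,2.0],[0,0,93],0],[[-17.75,-11.97,2.8],[0,0,93],0],[[-17.75,-11.97,2.8],[0,0,93],0],[[-17.75,-11.97,2.8],[0,0,93],0],[[-17.75,-11.97,2.8],[0,0,93],0],[[-17.75,-11.97,2.8],[0,0,93],0]]'; python3 -c "
from h import *
show();to((.558,.1625,.17),63)"
```

```text
t: 1.3
eef_pos: [0.5602, 0.1561, 0.1714]
tcp_rot: [2.685, 1.623, -0.003]
contact_force: [-0.4, 0.2, -1.0]
grip_width: 0.0854
grip_force: 0.0
t 1.3 p [0.5602 0.1561 0.1714] yaw 62.31 tilt [ 0.0004 -0.0042] F [-0.4  0.2 -1. ] T [ 0.04  0.02 -0.06] w 0.0854 gf 0.0 j [-0.65  0.55  0.47  1.79 -0.31  0.87 -0.53]
shift [0.185, -0.198, 0.057] turn [0.13, 0.2, -0.69]
```

```bash
python3 -m crank '[[[0,0,0],[0,0,0],0],[[0,0,0],[0,0,0],0]]' >/dev/null; python3 - <<'E'
from h import *
s=show(); im=eyes.get_image("wrist"); cv2.imwrite("pics/w1.png",im[:,:,::-1])
import pickle; pickle.dump(s,open("s1.pkl","wb"))
E
```

```text
t 1.5 p [0.5576 0.1641 0.1721] yaw 63.14 tilt [-0.0008  0.0006] F [-0.4  0.2  0.1] T [-0.    0.01  0.  ] w 0.0856 gf 0.0 j [-0.66  0.55  0.46  1.79 -0.31  0.87 -0.52]
```

View pics/w1.png

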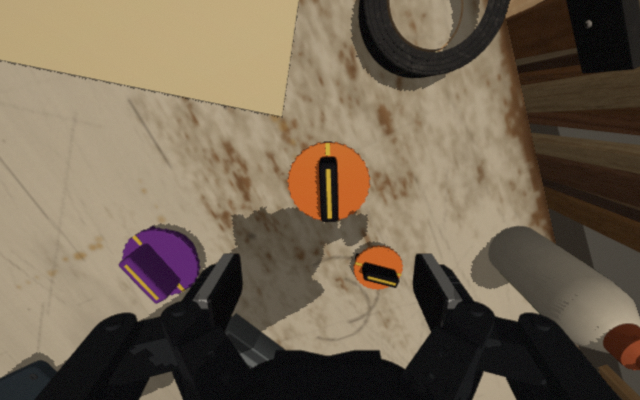

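The wrist view shows the cap's grip line from (328,168) to (330,219), a pointer at (328,150), and the flange spanning 288–370 by 142–222.

```bash
python3 - <<'E'
from h import *
import pickle; s=pickle.load(open("s1.pkl","rb"))
a,b=ray("wrist",328,168,.061,s),ray("wrist",330.5,219,.061,s)
print((a+b)/2,np.degrees(np.arctan2(*(a-b)[1::-1])),np.linalg.norm(a-b))
print(ray("wrist",329,182,.029,s),ray("wrist",328,150,.029,s))
im=cv2.imread("pics/w1.png").astype(int);B,G,r=im[...,0],im[...,1],im[...,2]
yl=((r>150)&(G>130)&(B<110)).astype(np.uint8);yl[:165]=0;yl[223:]=0;yl[:,:318]=0;yl[:,342:]=0
p=np.argwhere(yl)[:,::-1].astype(np.float32);print(len(p),p.min(0),p.max(0),cv2.fitLine(p,2,0,.01,.01).ravel())
og=((r>150)&(G<150)&(G>60)&(B<90)).astype(np.uint8);og[:135]=0;og[226:]=0;og[:,:280]=0;og[:,376:]=0
q=np.argwhere(og)[:,::-1].astype(np.float32);e=cv2.fitEllipse(cv2.convexHull(q));print(e,ray("wrist",*e[0],.028,s))
d=cv2.fitLine(p,2,0,.01,.01).ravel();A=ray("wrist",d[2]-25*d[0],d[3]-25*d[1],.061,s);C=ray("wrist",d[2]+25*d[0],d[3]+25*d[1],.061,s);print(np.degrees(np.arctan2(*(C-A)[1::-1])),(A+C)/2)
print(np.array([proj("wrist",(.5582+.027*k*np.cos(np.radians(63)),.1626+.027*k*np.sin(np.radians(63)),.061),s) for k in (-1,1)]))
E
```

```text
[0.55977556 0.164301   0.061     ] 65.94921329512663 0.04595546266742981
[0.56048878 0.16588197 0.029     ] [0.5734566  0.19367866 0.029     ]
169 [327. 169.] [331. 217.] [3.1431697e-02 9.9950588e-01 3.2866864e+02 1.9317752e+02]
((328.6214904785156, 180.92877197265625), (78.74913024902344, 83.17518615722656), 87.54334259033203) [0.56052102 0.16673953 0.028     ]
-115.04083115695231 [0.5594639 0.1648135 0.061    ]
[[328.40954008 225.53937489]
 [328.6720488  165.853864  ]]
```

```bash
python3 -c "
from h import *
to((.5595,.1645,.044),65)"
```

```text
shift [0.038, 0.07, 5.13] turn [-0.05, -0.02, -1.83]
```

```bash
python3 -m crank '[[[0.04,0.07,1.5],[0,0,-1.8],0],[[0.04,0.07,3],[0,0,-1.8],0.3],[[0.04,0.07,4],[0,0,-1.8],0.4],[[0.04,0.07,4.6],[0,0,-1.8],0.4],[[0.04,0.07,5.0],[0,0,-1.8],0.5],[[0.04,0.07,5.1],[0,0,-1.8],0.5],[[0.04,0.07,5.1],[0,0,-1.8],0.5],[[0.04,0.07,5.1],[0,0,-1.8],0.5]]' 80 >/dev/null; python3 -c "
from h import *
show();to((.5595,.1645,.044),65)"
```

```text
t 2.35 p [0.5607 0.1633 0.0457] yaw 64.83 tilt [0.0013 0.0005] F [-1.4 -0.3 -0.6] T [ 0.02 -0.02 -0.  ] w 0.0427 gf 0.0 j [-0.58  0.71  0.35  1.9  -0.41  0.6  -0.41]
shift [0.023, -0.064, 0.068] turn [0.06, -0.06, -0.17]
```

```bash
python3 -m crank '[[[0,0,0],[0,0,0],0.7],[[0,0,0],[0,0,0],1],[[0,0,0],[0,0,0],1],[[0,0,0],[0,0,0],1],[[0,0,0],[0,0,0],1],[[0,0,0],[0,0,0],1]]' 80 >/dev/null; python3 -c "
from h import *
show()"
```

```text
t 2.95 p [0.5605 0.1632 0.0455] yaw 64.81 tilt [0.0009 0.0007] F [-2.4  0.4  6.4] T [-0.04  0.26 -0.02] w 0.0148 gf 78.6 j [-0.58  0.71  0.35  1.9  -0.41  0.6  -0.41]
```

```bash
python3 -m crank '[[[0,0,-1],[0,0,0],1],[[0,0,-2.5],[0,0,0],1],[[0,0,-4.5],[0,0,0],1],[[0,0,-5.6],[0,0,0],1],[[0,0,-5.6],[0,0,0],1],[[0,0,-5.6],[0,0,0],1]]' >/dev/null; python3 -c "
from h import *
show();to((.5276,-.19,.185),159.3)"
```

```text
t 3.55 p [0.56   0.1631 0.1849] yaw 64.82 tilt [0.0005 0.0006] F [-0.5  0.1 -1.6] T [ 0.02  0.03 -0.01] w 0.0149 gf 78.5 j [-0.66  0.54  0.47  1.77 -0.3   0.9  -0.5 ]
shift [-13.334, 4.835, -0.013] turn [0.04, -0.02, -94.48]
```

```bash
python3 -m crank '[[[-1.2,0.4,0],[0,0,-8],1],[[-2.4,0.9,0],[0,0,-16],1],[[-3.6,1.3,0],[0,0,-24],1],[[-4.8,1.7,0],[0,0,-32],1],[[-6,2.2,0],[0,0,-40],1],[[-7.2,2.6,0],[0,0,-48],1],[[-8.4,3.0,0],[0,0,-56],1],[[-9.6,3.5,0],[0,0,-64],1],[[-10.8,3.9,0],[0,0,-72],1],[[-12,4.3,0],[0,0,-80],1],[[-12.8,4.6,0],[0,0,-87],1],[[-13.33,4.83,0],[0,0,-94.5],1]]' >/dev/null;python3 -m crank '[[[0,0,0],[0,0,0],1],[[0,0,0],[0,0,0],1]]' >/dev/null; python3 - <<'E'
from h import *
s=show();to((.5276,-.19,.185),159.3)
im=eyes.get_image("wrist"); cv2.imwrite("pics/w2.png",im[:,:,::-1])
im=eyes.get_image("scene"); cv2.imwrite("pics/s2.png",cv2.resize(im[130:260,270:430,::-1],None,fx=4,fy=4))
import pickle; pickle.dump(s,open("s2.pkl","wb"))
E
```

```text
t 4.95 p [ 0.5269 -0.1894  0.1834] yaw 159.08 tilt [-0.0022  0.0016] F [-0.   0.6 -1.4] T [ 0.03  0.   -0.04] w 0.0143 gf 78.4 j [ 0.26  0.47  0.01  1.82 -0.01  0.85  1.47]
shift [-0.034, -0.013, -0.063] turn [0.04, -0.15, -0.22]
```

View pics/w2.png

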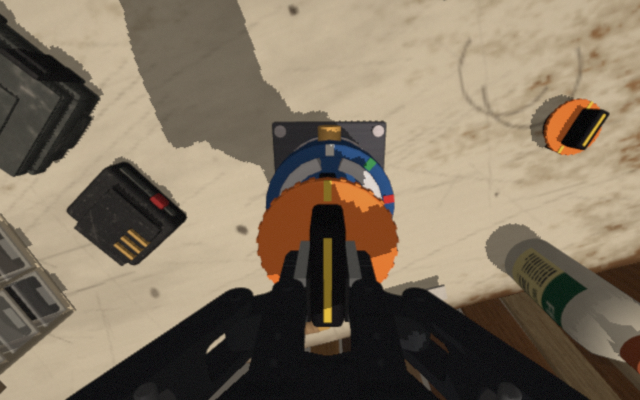

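View pics/s2.png

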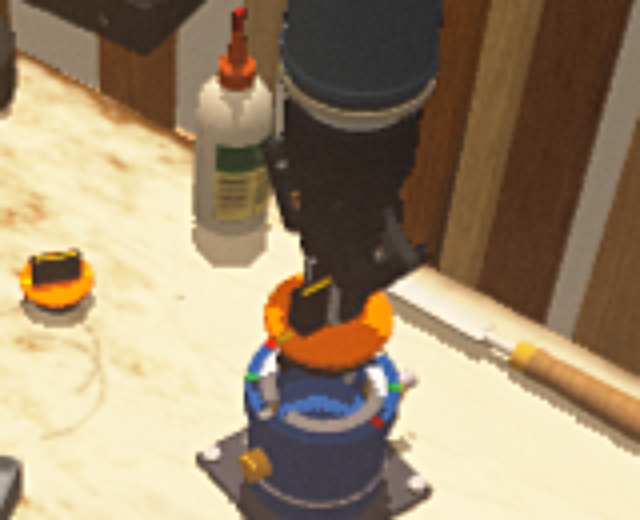

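The wrist view shows the cap line from (328,238) to (325,322) and the near pointer at (328,191). The near white mark is at (331,150), green at (370,164) and red at (389,200). The scene view shows the cap level above the collar.

```bash
python3 - <<'E'
from h import *
import pickle; s=pickle.load(open("s2.pkl","rb"))
dz=s["eef_pos"][2]-.0455
an=lambda d:np.degrees(np.arctan2(d[1],d[0]))
a,b=ray("wrist",328,238,.061+dz,s),ray("wrist",325,322,.061+dz,s)
print("line",(a+b)/2,an(a-b),np.linalg.norm(a-b)); fc=(a+b)/2
p=ray("wrist",328,191,.029+dz,s);print("pointer",p,an(p-fc))
e=[ray("wrist",258,238,.029+dz,s),ray("wrist",398,238,.029+dz,s)];print("flange edges",np.linalg.norm(e[0]-e[1]),(e[0]+e[1])/2)
C=np.array([.5276,-.19,.1])
for nm,u,v in (("white",331,150),("green",370,164),("red",389,200)):
    w=ray("wrist",u,v,.1,s);print(nm,w,an(w-C),np.linalg.norm(w-C))
M=R.from_rotvec(s["tcp_rot"]).as_matrix()
for nm,q in(("cap",fc),("wh",ray("wrist",331,150,.1,s)),("ptr",p),("C",C)): print(nm,M.T@(q-s["eef_pos"]))
E
```

```text
line [ 0.52568638 -0.18959251  0.19893236] 157.30137757013566 0.04446913701617899
pointer [ 0.494748   -0.17695899  0.16693236] 157.78761978423063
flange edges 0.07697085798918803 [ 0.52006318 -0.18660132  0.16693236]
white [ 0.48625933 -0.17123255  0.1       ] 155.58334806947965 0.045401188722979276
green [ 0.50610046 -0.14814043  0.1       ] 117.18554016832789 0.04705798299151439
red [ 0.53784453 -0.14339223  0.1       ] 77.60334982688738 0.04772037833012536
cap [ 0.00111505 -0.00061422 -0.01549759]
wh [0.04424006 0.00238894 0.0835499 ]
ptr [0.03444122 0.000119   0.01659006]
C [-0.00107621 -0.00038395  0.08342958]
```

```bash
python3 -c "
from h import *
to((.5293,-.189,.147),159.2)"
```

```text
shift [-0.078, 0.009, 1.48] turn [0.04, -0.09, 0.03]
```

```bash
python3 -m crank '[[[-0.08,0.01,0.7],[0,0,0],1],[[-0.08,0.01,1.2],[0,0,0],1],[[-0.08,0.01,1.48],[0,0,0],1],[[-0.08,0.01,1.48],[0,0,0],1],[[-0.08,0.01,1.48],[0,0,0],1]]' >/dev/null; python3 - <<'E'
from h import *
s=show();to((.5293,-.189,.147),159.2)
im=eyes.get_image("wrist"); cv2.imwrite("pics/w3.png",cv2.resize(im[130:330,210:450,::-1],None,fx=3,fy=3))
import pickle; pickle.dump(s,open("s3.pkl","wb"))
E
```

```text
t 5.55 p [ 0.5296 -0.1903  0.1479] yaw 159.3 tilt [-0.0002  0.    ] F [ 0.4 -0.1 -1.6] T [-0.02  0.    0.02] w 0.0147 gf 78.4 j [ 0.26  0.51  0.01  1.86 -0.    0.77  1.48]
shift [0.03, 0.043, 0.036] turn [-0.0, -0.01, 0.1]
```

View pics/w3.png

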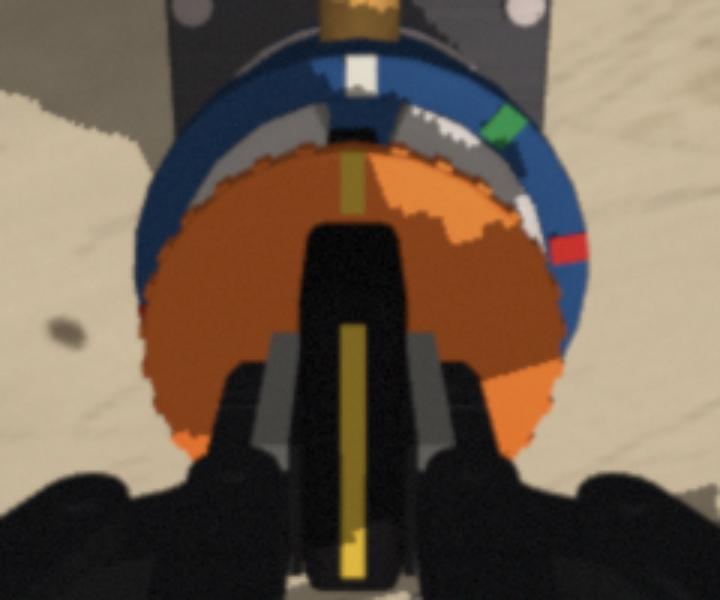

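The enlarged wrist view shows the white mark at (361,75), green at (504,125), red at (569,250) and the collar edges at x 136 and 589. The flange spans x 141–567 and the cap line runs x≈353, y 325–578, so the cap needs about 2 mm more along tool +y.

```bash
python3 - <<'E'
from h import *
import pickle; s=pickle.load(open("s3.pkl","rb"))
dz=s["eef_pos"][2]-.0455; M=R.from_rotvec(s["tcp_rot"]).as_matrix()
f=lambda x,y,z:(M.T@(ray("wrist",210+(x+.5)/3-.5,130+(y+.5)/3-.5,z,s)-s["eef_pos"]))[:2]*1000
print("line",f(353,325,.061+dz),f(352,578,.061+dz)); print("ptr out",f(352,150,.029+dz),"fl",f(141,350,.029+dz),f(567,350,.029+dz))
m=np.array([f(361,75,.1),f(504,125,.1),f(569,250,.1)]);print(m)
from scipy.optimize import least_squares
# marks at angles 0,+40,+80 (tool frame, z down: clockwise from above is positive)
g=lambda p:(p[:2]+p[3]*np.c_[np.cos(p[2]+np.radians([0,40,80])),np.sin(p[2]+np.radians([0,40,80]))]-m).ravel()
r=least_squares(g,[0,0,0,45]);print(r.x,np.degrees(r.x[2]),r.fun.round(1))
print("collar edges",f(136,262,.098),f(589,262,.098))
E
```

```text
line [23.36568591 -0.21026378] [-21.35053126  -0.34944041]
ptr out [40.58339543 -0.40304974] fl [  2.2066659  -39.45497615] [ 2.26933416 39.37809654]
[[47.59976429  1.36895395]
 [37.24058059 30.82536559]
 [ 9.59043136 46.32244375]]
[1.89234209e+00 1.20812316e+00 2.76494156e-03 4.58631860e+01] 0.15841948204041995 [ 0.2 -0.  -0.3 -0.   0.1  0.1]
collar edges [  5.89878514 -47.75677899] [ 5.96698267 51.43317997]
```

```bash
python3 -m crank '[[[0.025,0.06,0],[0,0,0],1],[[0.025,0.06,0.1],[0,0,0],1],[[0.025,0.06,0.2],[0,0,0],1],[[0.025,0.06,0.3],[0,0,0],1],[[0.025,0.06,0.4],[0,0,0],1],[[0.025,0.06,0.5],[0,0,0],1],[[0.025,0.06,0.5],[0,0,0],1],[[0.025,0.06,0.5],[0,0,0],1]]' >/dev/null; python3 -c "
from h import *
show()"
```

```text
t 6.4 p [ 0.5295 -0.1889  0.1352] yaw 159.3 tilt [-0.0002  0.0001] F [ 0.2 -0.8 -1.7] T [0.03 0.   0.02] w 0.0142 gf 78.4 j [ 0.26  0.53  0.01  1.87 -0.    0.74  1.47]
```

It's 10 mm in with no contact force. Continuing down.

```bash
python3 -m crank '[[[0,0,0.1],[0,0,0],1],[[0,0,0.2],[0,0,0],1],[[0,0,0.3],[0,0,0],1],[[0,0,0.4],[0,0,0],1],[[0,0,0.46],[0,0,0],1],[[0,0,0.5],[0,0,0],1],[[0,0,0.5],[0,0,0],1],[[0,0,0.5],[0,0,0],1]]' >/dev/null; python3 -c "
from h import *
show()"
```

```text
t 7.2 p [ 0.5294 -0.1889  0.1235] yaw 159.3 tilt [ 0.0003 -0.0001] F [-3.6  1.1  8. ] T [0.31 0.62 0.04] w 0.0144 gf 79.9 j [ 0.26  0.54  0.01  1.88 -0.    0.71  1.47]
```

The flange is down at the expected height, with 8 N. Now turning 40° clockwise, which is +z in the tool frame, in two steps.

```bash
python3 -m crank '[[[0,0,0.03],[0,0,0],1],[[0,0,0.03],[0,0,0],1],[[0,0,0.03],[0,0,3],1],[[0,0,0.03],[0,0,6],1],[[0,0,0.03],[0,0,9],1],[[0,0,0.03],[0,0,12],1],[[0,0,0.03],[0,0,15],1],[[0,0,0.03],[0,0,18],1],[[0,0,0.03],[0,0,20],1],[[0,0,0.03],[0,0,20],1],[[0,0,0.03],[0,0,20],1]]' 100 >/dev/null; python3 -c "
from h import *
show()"
```

```text
t 8.3 p [ 0.53   -0.1893  0.1235] yaw 139.31 tilt [ 0.0019 -0.0008] F [-3.7  0.1 14.6] T [0.22 0.77 0.17] w 0.014 gf 98.0 j [ 0.19  0.55  0.11  1.89 -0.09  0.71  1.21]
```

Spring torque of 0.17 N m shows up, so the lugs are carrying the ring. Continuing to 40°.

```bash
python3 -m crank '[[[0,0,0],[0,0,3],1],[[0,0,0],[0,0,6],1],[[0,0,0],[0,0,9],1],[[0,0,0],[0,0,12],1],[[0,0,0],[0,0,15],1],[[0,0,0],[0,0,18],1],[[0,0,0],[0,0,20],1],[[0,0,0],[0,0,20.5],1],[[0,0,0],[0,0,20.5],1],[[0,0,0],[0,0,20.5],1]]' 100 >/dev/null; python3 - <<'E'
from h import *
show(); im=eyes.get_image("wrist"); cv2.imwrite("pics/w4.png",cv2.resize(im[130:330,210:450,::-1],None,fx=3,fy=3))
E
```

```text
t 9.3 p [ 0.5294 -0.1897  0.1235] yaw 118.81 tilt [ 0.001  -0.0011] F [-5.7 -0.7 15.7] T [-0.06  1.15  0.43] w 0.0143 gf 98.3 j [ 0.12  0.56  0.21  1.89 -0.17  0.71  0.93]
```

View pics/w4.png

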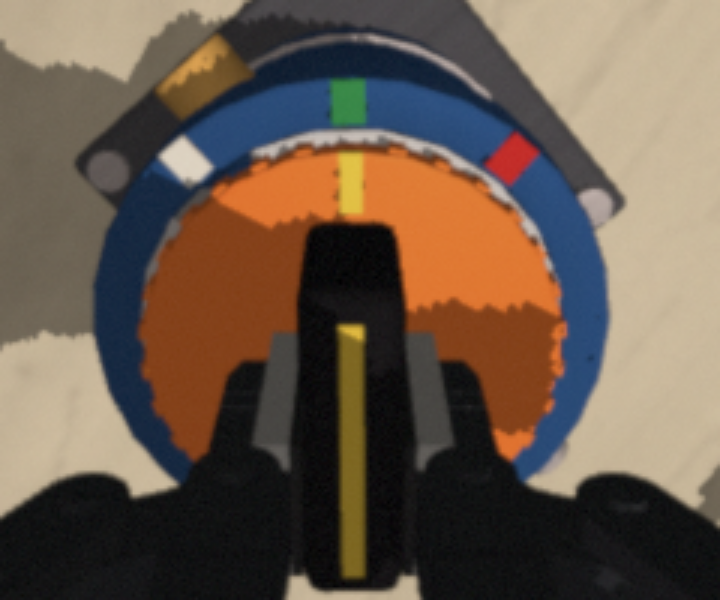

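The yellow pointer at (350,182) lines up with the green mark at (348,102). The flange is flat on the collar and the grip is firm, so I'm handing it in.

```bash
python3 -m crank '[[[0,0,0],[0,0,0],1],[[0,0,0],[0,0,0],1],[[0,0,0],[0,0,0],1]]' >/dev/null; python3 -c "
from h import *
show();print(ctrl.close_job())"
```

```text
t 9.65 p [ 0.5294 -0.1897  0.1235] yaw 118.81 tilt [ 0.001 -0.001] F [-6.6 -1.1 16.2] T [-0.09  1.16  0.44] w 0.0141 gf 98.3 j [ 0.12  0.56  0.21  1.89 -0.17  0.71  0.93]
the job is handed in; nothing more can be done
None
```

The cap is seated flat on the collar, turned about 40° clockwise with its pointers at the green marks, and I handed the job in at 9.65 s with the gripper still holding it at about 98 N; no verdict was returned.

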